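# Wind the bench transformer down to zero

### The job

Before the next coil is connected, the blue variable transformer must be wound down to zero: lift the loose yellow cover off its control knob and set it down gently, upright and wholly on the cork mat, then push the black wing knob round anticlockwise (seen from above) until it is hard against its end stop at the red mark. Do not disturb the wire spool near the mat, the glue pot beside the transformer or the roll of tape lying on top of it.

Things in the scene. Friction and masses are not known exactly. Their poses are not given: they have to be found in the camera images.
- transformer: Blue variable transformer, fixed. 170 x 170 mm, flat dark deck 70 mm above the bench; origin at the centre of its underside, front faces its own -x. A full-width meter turret stands at the rear: face at x = +45 mm, back at +95, top 155 mm above the bench. The knob's vertical axis is at x = -22, y = 0 (67 mm in front of the turret face).
- knob (a joint): Angle of the black wing knob, rad: 0 at the anticlockwise end stop, growing clockwise seen from above, to 5.2 at the other stop. Stays where left; turns with about 0.1 N m. At q the pointer end lies 150 degrees minus q anticlockwise from the transformer's +x axis; at 0 it is over a red mark on the scale.
- knob_centre (a point): Point on the knob's axis at its top, 30 mm above the deck. The knob is a straight bar 80 mm long (both ends 40 mm from the axis), 14 mm thick, reaching from 8 to 30 mm above the deck, on a hub disc of radius 24 mm, 10 mm high.
- knob_pointer (a point): Top of the knob's pointer end, marked with a white line; 40 mm from the axis.
- cover: Loose yellow round cover, an upside-down cup on the deck over the knob: outer diameter 108 mm, inner 100, height 48, inner roof at 44; on top in the middle a round black grip, 24 mm in diameter, 57 to 78 mm above the rim (neck 18 mm in diameter below it). About 0.14 kg. Origin at the centre of its open lower rim, z up.
- mat: Square cork mat 150 x 150 x 4 mm, fixed on the bench, where the cover is to be put. Origin at the centre of its underside.
- spool: Bystander: spool of brown wire standing on the bench, 80 mm in diameter, 72 mm high, white flanges; origin at the centre of its underside.
- glue_pot: Bystander: glue pot, 60 mm in diameter, 76 mm high, amber with black lid, close to the transformer's left flank; origin at the centre of its underside.
- tape_roll: Bystander: roll of black tape, 63 mm in diameter, 19 mm high, lying loose on top of the transformer's turret; origin at the centre of its underside.

How it is judged:
By the outcome, as a careful person would: the job done as asked, in the order asked, and still so for the second after the job is handed in, with the robot touching nothing.
It also fails if it takes over 72 s, if anything falls off the work surface, if the arm or the gripper's body presses on something with over 40 N, if the wrist force passes 120 N, or if a joint passes its speed limit or range.

### The arm

A 6-joint arm with a two-finger parallel gripper is mounted at the origin on a cart in front of the work surface, level with it; the furniture and walls round the work are solid. World frame = base frame: x ahead of the robot, y to its left, z up, the work surface at z = 0. Lengths are in m, angles in rad, forces in N, time in s.
With the tool pointing down it reaches from about 0.25 to 0.775 m from the base axis. Payload 4 kg.
Tool frame: the origin (TCP) lies midway between the tips of the shut fingers; the grasp point (between the pads) lies 19 mm behind it (grip_point_offset is the distance from the TCP to the grasp point, in m); z points along the fingers, y is the line along which they close (so a half turn about z gives the same grasp; the last joint's range is limited). The gripper opens to 94 mm and grips with 3 to 60 N. Pads are 16 mm wide; open, the fingers measure 119 mm over their backs; the gripper's body (75 mm by 177 mm) begins 78 mm behind the grasp point.
Start: joints at [0.999, 0.087, 1.371, -0, 1.684, -0.103], TCP at [0.249, 0.491, 0.206] pointing down, gripper open.
Joint ranges: [-3.1, 3.1], [-0.76, 2.03], [0.27, 2.55], [-1.08, 4.22], [0.17, 2.65], [-2.57, 2.57]. Speed limits (rad/s): [2.79, 2.79, 3.14, 3.14, 3.14, 3.14].

### API

Orientations are given as [roll, pitch, yaw] about the fixed x, y, z axes, in that order (R = Rz(yaw) Ry(pitch) Rx(roll)).
In Python, from bench import * gives the robot as it stands.
- The arm moves only by the tool carry_out, never from a script. Its argument "commands" is a list of rows, each a list of 6 numbers: the shift along the tool's x, y, z in m, then the turn, a rotation vector about the tool's x, y, z in rad. In form: [[tx, ty, tz, rx, ry, rz], ...]. A call has exactly 5 rows; each row is the pose to reach, as a shift and turn from the pose commanded when the call began, along the tool's axes at that moment; what a row does not reach only later rows make up. A row lasts 1/10 s, in which the tool goes at most 50 mm and 8.59 degrees, less where a joint would pass 70% of its speed; a pose out of reach is approached as far as the arm can. A call with a gripper value outside its range is refused whole. "jaw" is the opening, from 0 (shut) to 1 (fully open), set as the call begins (left out, the last holds). The fingers move at their own pace and stop on an object; the grip force is fixed at half the most. Time passes only in rows, so rows that repeat a pose let the fingers close, or fill a call up. It gives the time, the measured TCP pose, the force, the opening and the grip force at its end, in the units of the state.
- get_obs(): the state, without advancing time (a new reading comes with each control period).
- snapshot(name): name is "scene" or "top"; returns a dict with "img" (480x640x3 uint8, red, green, blue), "range_z" (480x640 float32, m along the optical axis (not along the pixel's ray), 0 where there is no reading), "fx", "fy", "cx", "cy" (pixels), "distortion" ([k1, k2, p1, p2, k3] as OpenCV has them; the pictures are not rectified), "R" (3x3) and "t" (3): a world point X has camera coordinates R X + t. Camera axes: x right, y down, z forward; pixel columns grow to the right and rows downward; lengths in m; the calibration is good to about 2 mm. A picture is of the moment at which its call begins.
- close_job(): hands the job in; it is judged then, once.
The state is a dict: "time": time; "joint_positions": joint angles; "qvel": joint speeds; "joint_torque": joint torques, N m; "tool_pos": TCP position; "ee_rot": TCP orientation; "wrist_force": force on the tool from outside, world axes, zero at the start; "wrist_torque": the same for the moment, N m; "width": finger opening in m; "finger_force": force on a finger pad.
Only numpy, scipy, OpenCV 4.12 (cv2) and the standard library are available. Lean on these libraries where they do the work, as an engineer would, in place of code of your own. Each camera call takes 0.05 s, during which the arm holds its last target. There are 200 camera calls.

## Working session

There is one attempt and no reset: what is moved stays moved. The work goes in short steps, Python scripts to look and compute and a tool call to move; the robot and the scene stay as the last step left them, time stands still between calls to the robot, and variables do not carry over. Pictures are saved under pics/ and viewed, at most 10 in all, crops included, and the job is handed in when it is done.

Besides the shell and the picture viewer there is one more tool, called after "Request:" as name(argument=value, ...) on one line, values as JSON. carry_out: Moves the arm, as the interface text tells. Its arguments: {"type":"object","properties":{"commands":{"type":"array","items":{"type":"array","items":{"type":"number"}}},"jaw":{"type":"number"}},"required":["commands"]}

```bash
ls; mkdir -p pics; python3 - <<'E'
from bench import *
import numpy as np,cv2
o=get_obs();print({k:np.round(v,3) for k,v in o.items()})
ims=[]
for n in("scene","top"):
    s=snapshot(n);np.savez(f"{n}.npz",**s);cv2.imwrite(f"pics/{n}0.png",s["img"][...,::-1]);print(n,s["fx"],s["fy"],s["cx"],s["cy"],s["distortion"],s["R"],s["t"])
E
```

```text
pics
{'time': np.float64(0.0), 'joint_positions': array([ 0.999,  0.088,  1.372, -0.   ,  1.684, -0.103]), 'qvel': array([-0.   ,  0.001, -0.   , -0.001, -0.002, -0.001]), 'joint_torque': array([-1.0000e-03, -3.4019e+01, -3.0243e+01,  7.2000e-02,  3.3000e-02,
       -0.0000e+00]), 'tool_pos': array([0.248, 0.49 , 0.204]), 'ee_rot': array([-3.139, -0.   ,  2.673]), 'wrist_force': array([ 0.27 ,  0.153, -0.443]), 'wrist_torque': array([-0.01 ,  0.021,  0.048]), 'finger_force': np.float64(0.0), 'width': np.float64(0.094)}
scene 436.06637391523316 436.06637391523316 313.10368948766006 247.4056789625494 [-0.02904464  0.          0.          0.          0.        ] [[ 0.52080042 -0.85341892 -0.02104926]
 [-0.44960728 -0.25324655 -0.85657427]
 [ 0.72568603  0.45556814 -0.51559427]] [-0.25605263  0.34606633  0.90255254]
top 509.56776821807983 509.56776821807983 318.97620037280393 240.9831682632729 [0.02900898 0.         0.         0.         0.        ] [[-0.00104199 -0.99974426  0.02259042]
 [-0.98848482 -0.00238858 -0.15130123]
 [ 0.15131649 -0.02248794 -0.98822953]] [0.01026238 0.52303002 1.19727993]
```

View pics/scene0.png

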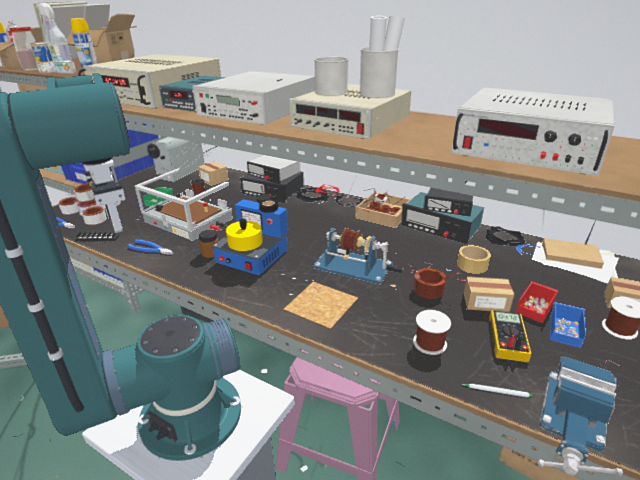

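View pics/top0.png

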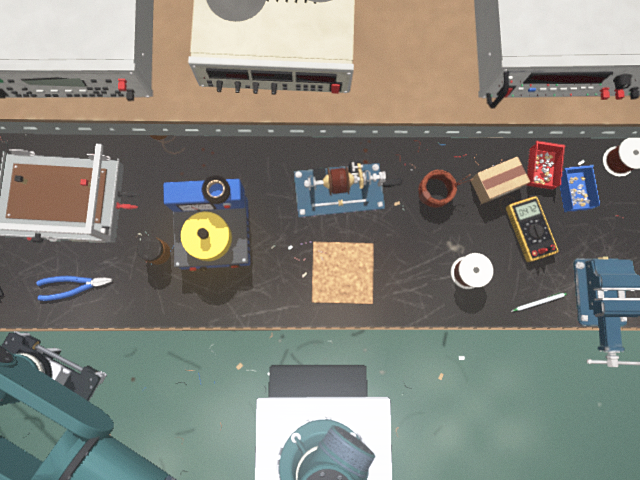

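The scene and top views agree. In the top view: cover at about (206,236), turret and tape at (205,190), mat at (343,272), spool at (472,270), glue pot at (153,249). Next I measure these.

```bash
cat > h.py <<'E'
from bench import *
import numpy as np,cv2
from scipy.spatial.transform import Rotation as Ro
def K(s): return np.array([[s["fx"],0,s["cx"]],[0,s["fy"],s["cy"]],[0,0,1]],float)
def cloud(s):
    v,u=np.mgrid[:480,:640]
    p=cv2.undistortPoints(np.stack([u,v],-1).reshape(-1,1,2).astype(float),K(s),np.array(s["distortion"])).reshape(480,640,2)
    z=s["range_z"].astype(float)
    c=np.dstack([p*z[...,None],z]); X=(c-s["t"])@s["R"]; X[z==0]=np.nan
    return X
def plane(s,px,h):
    p=cv2.undistortPoints(np.array(px,float).reshape(-1,1,2),K(s),np.array(s["distortion"])).reshape(-1,2)
    d=np.c_[p,np.ones(len(p))]@s["R"]; C=-s["R"].T@s["t"]
    return C+d*((h-C[2])/d[:,2])[:,None]
def hsv(s): return cv2.cvtColor(s["img"],cv2.COLOR_RGB2HSV)
def plan(target,yaw,pos=None,rot=None):
    """shift in tool axes & turn from given/measured pose to a downward tool at target with yaw"""
    o=get_obs(); R0=Ro.from_euler('xyz',o["ee_rot"] if rot is None else rot); p=o["tool_pos"] if pos is None else pos
    Rt=Ro.from_euler('xyz',[np.pi,0,yaw])
    print("shift",np.round(R0.inv().apply(np.array(target)-p),4),"turn",np.round((R0.inv()*Rt).as_rotvec(),4),"pos",np.round(o["tool_pos"],4),"rot",np.round(o["ee_rot"],4),"t",o["time"],"q",np.round(o["joint_positions"],2))
E
python3 - <<'E'
from h import *
for n in("top","scene"):
    s=dict(np.load(n+".npz"));X=cloud(s);H=hsv(s);h,sa,v=H[...,0],H[...,1],H[...,2]
    def rep(nm,m,hh=None):
        c,_=cv2.findContours(m.astype(np.uint8),cv2.RETR_EXTERNAL,cv2.CHAIN_APPROX_NONE);c=max(c,key=cv2.contourArea)
        print(n,nm,cv2.contourArea(c),"bbox",cv2.boundingRect(c))
        k=np.zeros(m.shape,np.uint8);cv2.drawContours(k,[c],-1,1,-1)
        P=X[(k>0)&m];P=P[~np.isnan(P[:,0])];print("   z pct",np.round(np.percentile(P[:,2],[5,50,95]),3),"xy med",np.round(np.median(P[:,:2],0),3))
        return c,P
    yl=(h>22)&(h<34)&(sa>180)&(v>90)
    bl=(h>105)&(h<125)&(sa>150)&(v>60)
    ck=(h>8)&(h<22)&(sa>60)&(v>120)&(np.abs(X[...,2]-.004)<.01)
    if n=="top":
        yl[:,300:]=0;bl[:,260:]=0;bl[:150]=0;bl[270:]=0;ck[:,400:]=0;ck[:,:290]=0;ck[:220]=0
    else:
        ck[:,370:]=0;yl[:200]=0;yl[:,300:]=0;bl[:,300:]=0;bl[:,200:][:190]=0;bl[:,:205]=0
    c,P=rep("cover",yl)
    e=cv2.fitEllipse(c);print("  ell",np.round(e[0],1),np.round(e[1],1),"plane .118",plane(s,e[0],.118)[0])
    T=P[np.abs(P[:,2]-.118)<.006];
    if len(T)>50:(cc,r)=cv2.minEnclosingCircle(T[:,:2].astype(np.float32));print("  top circ",cc,r,len(T))
    c,P=rep("mat",ck);r=cv2.minAreaRect(c);print("  mat",plane(s,cv2.boxPoints(r),.004).round(3).tolist(),plane(s,[r[0]],.004).round(4))
    c,P=rep("blue",bl);T=P[np.abs(P[:,2]-.155)<.006]
    if len(T)>50:
        r=cv2.minAreaRect(T[:,:2].astype(np.float32));print("  turret top",r,cv2.boxPoints(r).round(3).tolist())
    # grip: points z .13-.16 near cover
    k=(np.hypot(X[...,0]-.57,X[...,1]-.28)<.25)
    for nm,lo,hi in(("grip",.14,.152),("tape",.168,.18)):
        cen=np.median(P[:,:2],0);m=(X[...,2]>lo)&(X[...,2]<hi)&(np.hypot(X[...,0]-cen[0],X[...,1]-cen[1])<.1)&(v<80)
        if m.sum()>5: Q=X[m];print("  ",nm,m.sum(),np.round([Q.min(0),Q.max(0),np.median(Q,0)],3).tolist())
    if n=="top":
        for nm,b in(("glue",(135,225,175,275)),("spool",(445,245,500,295))):
            Q=X[b[1]:b[3],b[0]:b[2]].reshape(-1,3);Q=Q[Q[:,2]>.055];print("  ",nm,len(Q),np.round([Q.min(0),Q.max(0)],3).tolist())
E
```

```text
Traceback (most recent call last):
ValueError: max() iterable argument is empty
```

```bash
python3 - <<'E'
from h import *
for n,pts in(("top",[(190,236),(215,250),(343,272),(180,190),(235,185),(205,236),(185,265)]),("scene",[(240,245),(320,300),(265,240),(260,215),(240,229)])):
    s=dict(np.load(n+".npz"));X=cloud(s);H=hsv(s)
    for u,v in pts: print(n,(u,v),H[v,u],X[v,u].round(3))
E
```

```text
top (190, 236) [ 29 116 255] [0.522 0.304 0.119]
top (215, 250) [ 29 118 255] [0.49  0.247 0.117]
top (343, 272) [ 17  95 239] [ 0.45  -0.049  0.009]
top (180, 190) [109 151 220] [0.618 0.32  0.156]
top (235, 185) [109 153 227] [0.631 0.2   0.154]
top (205, 236) [16 72 74] [0.517 0.264 0.146]
top (185, 265) [ 20  13 115] [0.461 0.323 0.074]
scene (240, 245) [ 26 243 214] [0.473 0.244 0.092]
scene (320, 300) [ 17 114 231] [ 0.459 -0.043  0.005]
scene (265, 240) [109  26  78] [0.563 0.22  0.071]
scene (260, 215) [12 15 86] [0.591 0.254 0.138]
scene (240, 229) [ 25 245 184] [0.52  0.279 0.115]
```

```bash
cat > m.py <<'E'
from h import *
s=dict(np.load("top.npz"));X=cloud(s);H=hsv(s);h,sa,v=[H[...,i].astype(int) for i in range(3)]
Z=X[...,2]
def big(m):
    c,_=cv2.findContours(m.astype(np.uint8),cv2.RETR_EXTERNAL,cv2.CHAIN_APPROX_NONE);return max(c,key=cv2.contourArea)
def win(m,a,b,c,d):
    o=np.zeros_like(m);o[b:d,a:c]=m[b:d,a:c];return o
c=big(win((h>22)&(h<34)&(sa>80)&(np.abs(Z-.118)<.012),160,200,260,275));e=cv2.fitEllipse(c);print("cover ell",e,plane(s,e[0],.118))
Q=plane(s,c.reshape(-1,2),.118);print(" circ",cv2.minEnclosingCircle(Q[:,:2].astype(np.float32)))
c=big(win((h>10)&(h<24)&(sa>50)&(v>150)&(np.abs(Z)<.015),290,225,400,320));Q=plane(s,c.reshape(-1,2),.004)[:,:2].astype(np.float32);r=cv2.minAreaRect(Q);print("mat",r)
c=big(win((h>100)&(h<118)&(sa>110)&(np.abs(Z-.155)<.012),150,165,260,215));Q=plane(s,c.reshape(-1,2),.155)[:,:2].astype(np.float32);r=cv2.minAreaRect(Q);print("turret",r,cv2.boxPoints(r).round(4).tolist())
for nm,b,lo,hi in(("grip",(190,222,222,250),.135,.16),("tape",(195,170,240,205),.166,.185),("glue",(130,220,178,280),.06,.09),("spool",(440,245,500,300),.06,.09),("deck",(170,210,250,268),.064,.077)):
    m=win((Z>lo)&(Z<hi),*b);Q=X[m];print(nm,m.sum(),np.round([Q.min(0),Q.max(0),np.median(Q,0)],3).tolist())
    if nm!="deck":print("   ",cv2.minEnclosingCircle(Q[:,:2].astype(np.float32)))
    else:r=cv2.minAreaRect(Q[:,:2].astype(np.float32));print(r)
E
python3 m.py; python3 -c "
import cv2;a=cv2.imread('pics/top0.png')[160:290,130:270];cv2.imwrite('pics/c1.png',cv2.resize(a,None,fx=4,fy=4))"
```

```text
cover ell ((204.4832763671875, 234.90074157714844), (46.45393753051758, 47.549224853515625), 66.48714447021484) [[0.52431938 0.27133875 0.118     ]]
 circ ((0.5236842036247253, 0.2715633511543274), 0.0552816204726696)
mat ((0.450889527797699, -0.048370152711868286), (0.15124495327472687, 0.15105779469013214), 88.60717010498047)
turret ((0.6143816709518433, 0.3109878897666931), (0.050590213388204575, 0.09297243505716324), 4.124490261077881) [[0.5857999920845032, 0.3555000126361847], [0.5924999713897705, 0.262800008058548], [0.6430000066757202, 0.266400009393692], [0.6363000273704529, 0.35920000076293945]]
grip 98 [[0.515, 0.26, 0.137], [0.537, 0.282, 0.152], [0.526, 0.271, 0.148]]
    ((0.5258883237838745, 0.2712700366973877), 0.012246229685842991)
tape 443 [[0.589, 0.21, 0.166], [0.649, 0.271, 0.18], [0.619, 0.241, 0.173]]
    ((0.6196315288543701, 0.24117736518383026), 0.03154560178518295)
glue 735 [[0.456, 0.341, 0.061], [0.568, 0.435, 0.082], [0.501, 0.396, 0.075]]
    ((0.5109086036682129, 0.3744840919971466), 0.06327363103628159)
spool 872 [[0.41, -0.397, 0.06], [0.488, -0.317, 0.079], [0.45, -0.358, 0.072]]
    ((0.44915783405303955, -0.3575793206691742), 0.040675997734069824)
deck 2111 [[0.456, 0.18, 0.064], [0.593, 0.357, 0.077], [0.516, 0.236, 0.07]]
((0.5273655652999878, 0.2690330743789673), (0.1346815973520279, 0.17212903499603271), 3.3300509452819824)
```

View pics/c1.png

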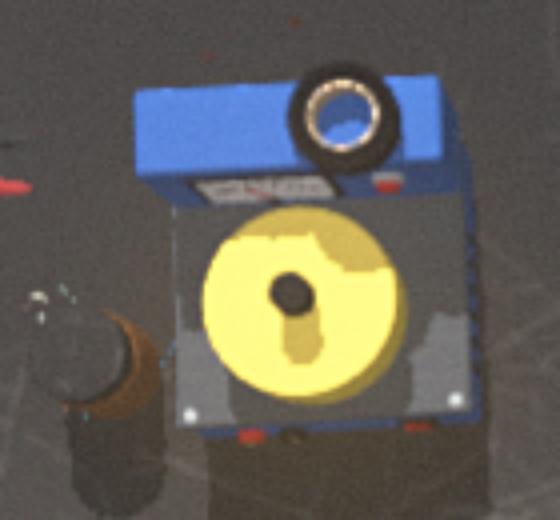

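The crop matches the sizes given: cover Ø 110 mm at z 0.118, turret 50 mm deep with a yaw of about 4°, tape at crop pixel (343,115), glue pot at left. Now the approach to the cover's grip.

```bash
python3 - <<'E'
from h import *
o=get_obs();print(o["tool_pos"],o["ee_rot"])
plan([.525,.2713,.206],2.673,pos=[.249,.491,.206],rot=[np.pi,0,2.673])
E
```

```text
[0.24823643 0.49025317 0.20444636] [-3.13965291e+00 -1.92162648e-04  2.67281663e+00]
shift [-0.3455 -0.0714 -0.    ] turn [0. 0. 0.] pos [0.2482 0.4903 0.2044] rot [-3.1397e+00 -2.0000e-04  2.6728e+00] t 0.1 q [ 1.    0.09  1.37 -0.    1.68 -0.1 ]
```

Request:
carry_out(commands=[[-0.03,-0.006,0,0,0,0],[-0.065,-0.013,0,0,0,0],[-0.1,-0.021,0,0,0,0],[-0.135,-0.028,0,0,0,0],[-0.17,-0.035,0,0,0,0]], jaw=0.55)

```text
time: 0.6
tool_pos: [0.385, 0.3815, 0.2049]
ee_rot: [-3.141, -0.0, 2.673]
wrist_force: [0.9, 1.1, -0.4]
width: 0.0575
finger_force: 0.0
```

Request:
carry_out(commands=[[-0.035,-0.007,0,0,0,0],[-0.075,-0.015,0,0,0,0],[-0.115,-0.024,0,0,0,0],[-0.15,-0.031,0,0,0,0],[-0.1755,-0.0364,0,0,0,0]])

```text
time: 1.1
tool_pos: [0.5258, 0.269, 0.2046]
ee_rot: [-3.14, -0.001, 2.671]
wrist_force: [-0.6, 0.5, 0.1]
width: 0.0519
finger_force: 0.0
```

Request:
carry_out(commands=[[0,0,0,0,0,0],[0,0,0,0,0,0],[0,0,0,0,0,0],[0,0,0,0,0,0],[0,0,0,0,0,0]])

```text
time: 1.6
tool_pos: [0.5237, 0.2718, 0.2057]
ee_rot: [3.141, 0.0, 2.674]
wrist_force: [0.7, 0.1, 0.4]
width: 0.0516
finger_force: 0.0
```

Request:
carry_out(commands=[[0,0,0.02,0,0,0],[0,0,0.04,0,0,0],[0,0,0.06,0,0,0],[0,0,0.075,0,0,0],[0,0,0.081,0,0,0]])

```text
time: 2.1
tool_pos: [0.5232, 0.2709, 0.1225]
ee_rot: [-3.139, -0.002, 2.673]
wrist_force: [-0.3, -0.8, -0.8]
width: 0.0517
finger_force: 0.0
```

Request:
carry_out(commands=[[0,0,0,0,0,0],[0,0,0,0,0,0],[0,0,0,0,0,0],[0,0,0,0,0,0],[0,0,0,0,0,0]], jaw=0.0)

```text
time: 2.6
tool_pos: [0.5252, 0.2713, 0.1258]
ee_rot: [3.139, 0.002, 2.673]
wrist_force: [0.6, 0.5, 2.0]
width: 0.0232
finger_force: 30.0
```

Request:
carry_out(commands=[[0,0,0,0,0,0],[0,0,0,0,0,0],[0,0,0,0,0,0],[0,0,0,0,0,0],[0,0,0,0,0,0]])

```text
time: 3.1
tool_pos: [0.5252, 0.2713, 0.1257]
ee_rot: [3.139, 0.002, 2.673]
wrist_force: [1.3, 0.7, 5.5]
width: 0.0233
finger_force: 30.0
```

Request:
carry_out(commands=[[0,0,-0.006,0,0,0],[0,0,-0.018,0,0,0],[0,0,-0.034,0,0,0],[0,0,-0.05,0,0,0],[0,0,-0.065,0,0,0]])

```text
time: 3.6
tool_pos: [0.5241, 0.2706, 0.1901]
ee_rot: [-3.141, -0.001, 2.673]
wrist_force: [0.9, 0.1, -0.9]
width: 0.0232
finger_force: 30.0
```

Request:
carry_out(commands=[[0,0,-0.01,0,0,0],[0,0,-0.015,0,0,0],[0,0,-0.015,0,0,0],[0,0,-0.015,0,0,0],[0,0,-0.015,0,0,0]])

```text
time: 4.1
tool_pos: [0.524, 0.2707, 0.2034]
ee_rot: [-3.14, -0.001, 2.673]
wrist_force: [0.0, 0.3, -1.3]
width: 0.0231
finger_force: 30.0
```

```bash
python3 - <<'E'
from h import *
s=snapshot("scene");a=s["img"][180:300,180:360,::-1];cv2.imwrite("pics/s2.png",cv2.resize(a,None,fx=4,fy=4))
plan([.451,-.0484,.205],2.673,pos=[.525,.2713,.205],rot=[np.pi,0,2.673])
E
```

```text
shift [-0.0784 -0.3187 -0.    ] turn [0. 0. 0.] pos [0.524  0.2707 0.2034] rot [-3.1401e+00 -1.3000e-03  2.6728e+00] t 4.15 q [ 0.38  0.18  1.27  0.    1.69 -0.72]
```

View pics/s2.png

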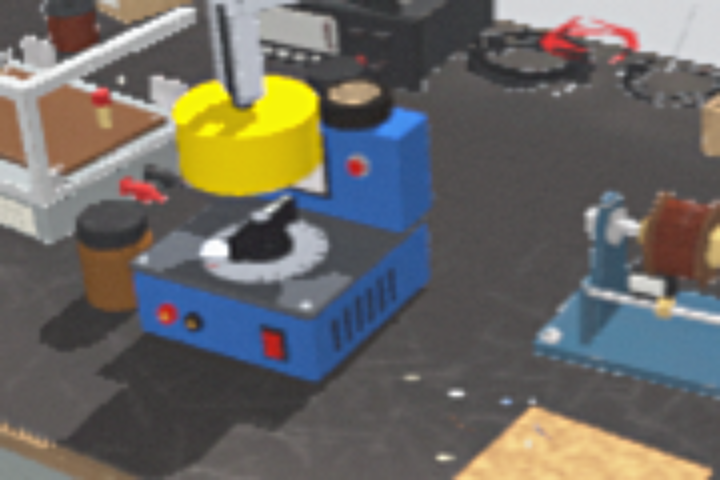

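The cover is clear of the knob and hanging level; the knob's bar is in view around crop (260,235). Next: carry it to the mat.

Request:
carry_out(commands=[[-0.005,-0.02,0,0,0,0],[-0.012,-0.05,0,0,0,0],[-0.02,-0.082,0,0,0,0],[-0.028,-0.115,0,0,0,0],[-0.036,-0.148,0,0,0,0]])

```text
time: 4.65
tool_pos: [0.489, 0.1214, 0.2039]
ee_rot: [-3.141, -0.001, 2.673]
wrist_force: [1.5, -0.3, -1.0]
width: 0.0234
finger_force: 30.0
```

Request:
carry_out(commands=[[-0.008,-0.033,0,0,0,0],[-0.016,-0.066,0,0,0,0],[-0.026,-0.105,0,0,0,0],[-0.035,-0.14,0,0,0,0],[-0.0424,-0.1707,0,0,0,0]])

```text
time: 5.15
tool_pos: [0.4496, -0.0504, 0.2041]
ee_rot: [-3.141, -0.0, 2.672]
wrist_force: [0.2, -0.4, -1.0]
width: 0.0236
finger_force: 30.0
```

Request:
carry_out(commands=[[0,0,0.01,0,0,0],[0,0,0.03,0,0,0],[0,0,0.06,0,0,0],[0,0,0.09,0,0,0],[0,0,0.11,0,0,0]])

```text
time: 5.65
tool_pos: [0.4489, -0.0477, 0.0914]
ee_rot: [-3.141, -0.004, 2.673]
wrist_force: [0.4, -0.3, -1.5]
width: 0.0234
finger_force: 30.0
```

Request:
carry_out(commands=[[0,0,0.01,0,0,0],[0,0,0.017,0,0,0],[0,0,0.02,0,0,0],[0,0,0.02,0,0,0],[0,0,0.02,0,0,0]])

```text
time: 6.15
tool_pos: [0.4512, -0.049, 0.0756]
ee_rot: [3.141, 0.002, 2.673]
wrist_force: [-0.1, 0.1, -1.9]
width: 0.023
finger_force: 30.0
```

Request:
carry_out(commands=[[0,0,0.004,0,0,0],[0,0,0.008,0,0,0],[0,0,0.01,0,0,0],[0,0,0.012,0,0,0],[0,0,0.012,0,0,0]])

```text
time: 6.65
tool_pos: [0.4501, -0.0488, 0.062]
ee_rot: [-3.142, -0.001, 2.673]
wrist_force: [-0.0, 0.7, -1.2]
width: 0.0232
finger_force: 30.0
```

Request:
carry_out(commands=[[0,0,0.0005,0,0,0],[0,0,0.001,0,0,0],[0,0,0.0015,0,0,0],[0,0,0.002,0,0,0],[0,0,0.002,0,0,0]])

```text
time: 7.15
tool_pos: [0.4504, -0.0488, 0.0604]
ee_rot: [3.142, -0.0, 2.673]
wrist_force: [-0.1, -0.6, -1.6]
width: 0.0234
finger_force: 30.0
```

Not yet in contact (still carrying about 1.4 N), so I continue in small steps.

Request:
carry_out(commands=[[0,0,0.0004,0,0,0],[0,0,0.0008,0,0,0],[0,0,0.0012,0,0,0],[0,0,0.0015,0,0,0],[0,0,0.0015,0,0,0]])

```text
time: 7.65
tool_pos: [0.4504, -0.0489, 0.0597]
ee_rot: [-3.141, 0.0, 2.673]
wrist_force: [-3.5, 1.1, 5.8]
width: 0.023
finger_force: 30.0
```

Contact, at 5.8 N. Release slowly and rise.

Request:
carry_out(commands=[[0,0,0,0,0,0],[0,0,0,0,0,0],[0,0,0,0,0,0],[0,0,0,0,0,0],[0,0,0,0,0,0]], jaw=0.55)

```text
time: 8.15
tool_pos: [0.4505, -0.0488, 0.0588]
ee_rot: [3.141, -0.0, 2.673]
wrist_force: [-0.3, 0.1, 0.0]
width: 0.0515
finger_force: 0.0
```

Request:
carry_out(commands=[[0,0,-0.005,0,0,0],[0,0,-0.03,0,0,0],[0,0,-0.065,0,0,0],[0,0,-0.105,0,0,0],[0,0,-0.1445,0,0,0]])

```text
time: 8.65
tool_pos: [0.4502, -0.0488, 0.2052]
ee_rot: [3.141, 0.0, 2.673]
wrist_force: [1.7, -0.4, -0.6]
width: 0.0519
finger_force: 0.0
```

```bash
python3 - <<'E'
from h import *
s=snapshot("top");np.savez("top1.npz",**s);a=s["img"][160:310,150:390,::-1];cv2.imwrite("pics/t3.png",cv2.resize(a,None,fx=3.3,fy=3.3,interpolation=cv2.INTER_CUBIC))
X=cloud(s);Z=X[...,2]
def win(m,a,b,c,d):
    o=np.zeros_like(m);o[b:d,a:c]=m[b:d,a:c];return o
m=win((Z>.064)&(Z<.106),165,195,255,275);Q=X[m];r=cv2.minAreaRect(Q[:,:2].astype(np.float32));print("deck",r)
m=win((Z>.092)&(Z<.106),180,205,230,262);Q=X[m][:,:2];n,l=cv2.connectedComponents(m.astype(np.uint8));print("bar comps",[(np.sum(l==i),X[l==i].mean(0).round(4).tolist()) for i in range(1,n)])
r=cv2.minAreaRect(Q.astype(np.float32));print("bar",r,cv2.boxPoints(r).round(4).tolist())
H=hsv(s);m2=win((H[...,2]>150)&(H[...,1]<60)&(np.abs(Z-.1)<.008),180,205,230,262);print("white",m2.sum(),X[m2].mean(0) if m2.any() else 0)
m=win((Z>.15)&(Z<.161),155,170,260,210);r=cv2.minAreaRect(X[m][:,:2].astype(np.float32));print("turret",r,cv2.boxPoints(r).round(4).tolist())
m=win((np.abs(Z-.052)<.008),300,230,390,310);print("cover",cv2.minEnclosingCircle(X[m][:,:2].astype(np.float32)),np.median(Z[m]))
E
```

```text
deck ((0.5420459508895874, 0.2698409855365753), (0.16441649198532104, 0.17199993133544922), 3.5044238567352295)
bar comps [(np.int64(54), [0.5909, 0.276, 0.099]), (np.int64(3), [0.5876, 0.326, 0.1008]), (np.int64(226), [0.5256, 0.2682, 0.0998])]
bar ((0.5564537644386292, 0.26171955466270447), (0.12076225131750107, 0.08547648042440414), 29.5247859954834) [[0.4828999936580658, 0.26919999718666077], [0.5249999761581421, 0.19480000436306], [0.6301000118255615, 0.25429999828338623], [0.5878999829292297, 0.3287000060081482]]
white 88 [0.54019739 0.27342593 0.10013337]
turret ((0.6150702834129333, 0.27408266067504883), (0.05523541569709778, 0.17002685368061066), 2.474003791809082) [[0.5838000178337097, 0.3578000068664551], [0.5910999774932861, 0.18799999356269836], [0.6463000178337097, 0.19030000269412994], [0.6389999985694885, 0.3601999878883362]]
cover ((0.42959800362586975, -0.05075563117861748), 0.042320363223552704) 0.05246248845951558
```

View pics/t3.png

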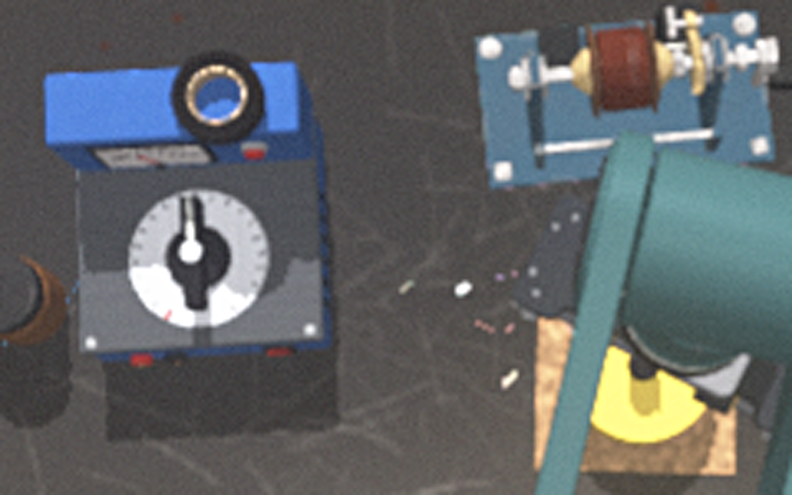

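The knob is uncovered: its white-lined pointer points up the picture (crop 190,195) from the axis at about (197,257), and the red mark is lower left at (167,314). So it needs about 146° anticlockwise. The cover sits on the mat, partly hidden by the arm. Next: the exact bar line.

```bash
python3 - <<'E'
from h import *
s=dict(np.load("top1.npz"));X=cloud(s);Z=X[...,2]
m=np.zeros(Z.shape,np.uint8);m[205:262,180:230]=((Z>.092)&(Z<.106))[205:262,180:230]
n,l,st,_=cv2.connectedComponentsWithStats(m);i=1+np.argmax(st[1:,4]);Q=X[l==i]
r=cv2.minAreaRect(Q[:,:2].astype(np.float32));print(r,cv2.boxPoints(r).round(4).tolist())
v=np.linalg.svd(Q[:,:2]-Q[:,:2].mean(0))[2][0];v*=np.sign(v[0]);a=np.arctan2(v[1],v[0]);print("bar angle",a,np.degrees(a))
c=r[0]
R=[np.pi,0,2.673]
plan([c[0],c[1],.205],a,pos=[.451,-.0484,.206],rot=R)
E
```

```text
((0.5246831774711609, 0.2685635983943939), (0.0817837342619896, 0.015320760197937489), 5.14945125579834) [[0.48330000042915344, 0.27250000834465027], [0.4846000075340271, 0.2572999894618988], [0.566100001335144, 0.26460000872612], [0.5647000074386597, 0.2799000144004822]]
bar angle 0.07526547467189058 4.312394041748125
shift [0.0774 0.3161 0.001 ] turn [ 0.     -0.      2.5977] pos [ 0.4536 -0.0496  0.2132] rot [3.1383 0.0134 2.6729] t 8.7 q [-0.23 -0.14  1.57  0.    1.69 -1.34]
```

Request:
carry_out(commands=[[0.005,0.02,0,0,0,0],[0.013,0.053,0,0,0,0],[0.022,0.09,0,0,0,0],[0.031,0.127,0,0,0,0],[0.04,0.16,0,0,0,0]])

```text
time: 9.2
tool_pos: [0.4874, 0.1136, 0.2037]
ee_rot: [3.141, 0.001, 2.673]
wrist_force: [-0.6, -0.6, 0.1]
width: 0.0518
finger_force: 0.0
```

Request:
carry_out(commands=[[0.008,0.035,0,0,0,0],[0.018,0.075,0,0,0,0],[0.026,0.11,0,0,0,0],[0.033,0.137,0,0,0,0],[0.0374,0.1561,0,0,0,0]])

```text
time: 9.7
tool_pos: [0.5243, 0.2702, 0.2033]
ee_rot: [3.141, -0.0, 2.675]
wrist_force: [0.0, -0.1, -0.5]
width: 0.0518
finger_force: 0.0
```

Request:
carry_out(commands=[[0,0,0,0,0,0.12],[0,0,0,0,0,0.25],[0,0,0,0,0,0.38],[0,0,0,0,0,0.51],[0,0,0,0,0,0.65]])

```text
time: 10.2
tool_pos: [0.5242, 0.2682, 0.2035]
ee_rot: [3.141, -0.0, 2.017]
wrist_force: [0.3, -0.2, 1.1]
width: 0.0514
finger_force: 0.0
```

Request:
carry_out(commands=[[0,0,0,0,0,0.13],[0,0,0,0,0,0.26],[0,0,0,0,0,0.39],[0,0,0,0,0,0.52],[0,0,0,0,0,0.65]])

```text
time: 10.7
tool_pos: [0.5242, 0.2681, 0.2036]
ee_rot: [3.141, -0.0, 1.367]
wrist_force: [0.3, -0.7, 0.5]
width: 0.0515
finger_force: 0.0
```

Request:
carry_out(commands=[[0,0,0,0,0,0.13],[0,0,0,0,0,0.26],[0,0,0,0,0,0.39],[0,0,0,0,0,0.52],[0,0,0,0,0,0.65]])

```text
time: 11.2
tool_pos: [0.5242, 0.2681, 0.2035]
ee_rot: [-3.142, -0.0, 0.717]
wrist_force: [-0.3, 0.8, -0.6]
width: 0.0517
finger_force: 0.0
```

Request:
carry_out(commands=[[0,0,0,0,0,0.13],[0,0,0,0,0,0.26],[0,0,0,0,0,0.39],[0,0,0,0,0,0.52],[0,0,0,0,0,0.643]])

```text
time: 11.7
tool_pos: [0.5243, 0.2681, 0.2035]
ee_rot: [-3.141, -0.0, 0.075]
wrist_force: [-0.6, 0.6, -0.3]
width: 0.0518
finger_force: 0.0
```

Request:
carry_out(commands=[[0,0,0,0,0,0],[0,0,0,0,0,0],[0,0,0,0,0,0],[0,0,0,0,0,0],[0,0,0,0,0,0]])

```text
time: 12.2
tool_pos: [0.5242, 0.2681, 0.2035]
ee_rot: [-3.142, -0.0, 0.08]
wrist_force: [-0.4, -0.5, -0.3]
width: 0.052
finger_force: 0.0
```

Request:
carry_out(commands=[[0,0,0.015,0,0,0],[0,0,0.035,0,0,0],[0,0,0.055,0,0,0],[0,0,0.075,0,0,0],[0,0,0.09,0,0,0]])

```text
time: 12.7
tool_pos: [0.5231, 0.2677, 0.1107]
ee_rot: [3.141, 0.003, 0.08]
wrist_force: [-0.5, -0.7, -0.4]
width: 0.0518
finger_force: 0.0
```

Request:
carry_out(commands=[[0,0,0.01,0,0,0],[0,0,0.018,0,0,0],[0,0,0.024,0,0,0],[0,0,0.028,0,0,0],[0,0,0.028,0,0,0]])

```text
time: 13.2
tool_pos: [0.5242, 0.2681, 0.0853]
ee_rot: [3.142, 0.0, 0.08]
wrist_force: [-0.0, -0.1, -0.4]
width: 0.0516
finger_force: 0.0
```

Request:
carry_out(commands=[[0,0,0,0,0,0],[0,0,0,0,0,0],[0,0,0,0,0,0],[0,0,0,0,0,0],[0,0,0,0,0,0]], jaw=0.25)

```text
time: 13.7
tool_pos: [0.5243, 0.2681, 0.0857]
ee_rot: [-3.141, -0.0, 0.08]
wrist_force: [0.2, -0.6, 0.0]
width: 0.0236
finger_force: 0.0
```

Jaws straddle the bar with no contact. Close and check.

Request:
carry_out(commands=[[0,0,0,0,0,0],[0,0,0,0,0,0],[0,0,0,0,0,0],[0,0,0,0,0,0],[0,0,0,0,0,0]], jaw=0.0)

```text
time: 14.2
tool_pos: [0.5242, 0.2681, 0.0855]
ee_rot: [-3.141, -0.0, 0.08]
wrist_force: [-0.3, 0.2, 0.8]
width: 0.0137
finger_force: 30.0
```

Request:
carry_out(commands=[[0,0,0,0,0,-0.04],[0,0,0,0,0,-0.1],[0,0,0,0,0,-0.16],[0,0,0,0,0,-0.23],[0,0,0,0,0,-0.3]])

```text
time: 14.7
tool_pos: [0.5243, 0.2676, 0.0855]
ee_rot: [3.141, 0.0, 0.382]
wrist_force: [-0.6, -1.8, 1.2]
width: 0.0141
finger_force: 30.0
```

Request:
carry_out(commands=[[0,0,0,0,0,-0.12],[0,0,0,0,0,-0.24],[0,0,0,0,0,-0.36],[0,0,0,0,0,-0.48],[0,0,0,0,0,-0.6]])

```text
time: 15.2
tool_pos: [0.525, 0.2667, 0.0855]
ee_rot: [3.139, 0.001, 0.984]
wrist_force: [1.7, -2.9, 0.3]
width: 0.0137
finger_force: 30.0
```

Request:
carry_out(commands=[[0,0,0,0,0,-0.12],[0,0,0,0,0,-0.24],[0,0,0,0,0,-0.36],[0,0,0,0,0,-0.48],[0,0,0,0,0,-0.6]])

```text
time: 15.7
tool_pos: [0.5261, 0.2664, 0.0855]
ee_rot: [3.138, 0.003, 1.584]
wrist_force: [5.8, -3.9, -1.3]
width: 0.014
finger_force: 30.0
```

Request:
carry_out(commands=[[0,0,0,0,0,-0.12],[0,0,0,0,0,-0.24],[0,0,0,0,0,-0.36],[0,0,0,0,0,-0.48],[0,0,0,0,0,-0.6]])

```text
time: 16.2
tool_pos: [0.5272, 0.2668, 0.0856]
ee_rot: [3.137, 0.005, 2.183]
wrist_force: [6.4, -2.1, -3.8]
width: 0.0134
finger_force: 30.0
```

Request:
carry_out(commands=[[0,0,0,0,0,-0.08],[0,0,0,0,0,-0.16],[0,0,0,0,0,-0.24],[0,0,0,0,0,-0.32],[0,0,0,0,0,-0.4]])

```text
time: 16.7
tool_pos: [0.5277, 0.2673, 0.0856]
ee_rot: [3.138, 0.007, 2.582]
wrist_force: [8.3, -0.7, -4.2]
width: 0.0133
finger_force: 30.0
```

```bash
python3 -c "
from h import *
o=get_obs();print(o['ee_rot'],o['wrist_torque'],o['wrist_force'],o['width'])"
```

```text
[3.13808235 0.00670428 2.58181183] [-0.10652848 -1.45371761 -0.11792291] [ 8.27017761 -0.66023748 -4.18625156] 0.013336193480631451
```

Request:
carry_out(commands=[[0,0,0,0,0,-0.03],[0,0,0,0,0,-0.06],[0,0,0,0,0,-0.09],[0,0,0,0,0,-0.12],[0,0,0,0,0,-0.14]])

```text
time: 17.2
tool_pos: [0.5278, 0.2675, 0.0856]
ee_rot: [3.138, 0.007, 2.719]
wrist_force: [7.7, -0.2, -4.5]
width: 0.0137
finger_force: 30.4
```

```bash
python3 -c "
from h import *
o=get_obs();print(o['ee_rot'],o['wrist_torque'],o['wrist_force'],o['width'])"
```

```text
[3.13848557 0.00717755 2.71877746] [-0.087096   -1.53123292 -0.45343364] [ 7.72086766 -0.17302376 -4.49531221] 0.013682957136961629
```

Request:
carry_out(commands=[[0,0,0,0,0,-0.01],[0,0,0,0,0,-0.02],[0,0,0,0,0,-0.03],[0,0,0,0,0,-0.03],[0,0,0,0,0,-0.03]])

```text
time: 17.7
tool_pos: [0.5278, 0.2675, 0.0856]
ee_rot: [3.139, 0.007, 2.747]
wrist_force: [7.5, -0.9, -4.4]
width: 0.014
finger_force: 31.1
```

```bash
python3 -c "
from h import *
o=get_obs();print(o['ee_rot'],o['wrist_torque'],o['wrist_force'],o['width'])"
```

```text
[3.13855711 0.00708928 2.74707938] [-0.04158049 -1.49864534 -0.61313372] [ 7.5300782  -0.94727702 -4.35646847] 0.01400963421697931
```

Torque has risen to 0.6 N m with no more turning, so it is on the stop. Next I relax the side load, release and rise.

Request:
carry_out(commands=[[-0.001,0,0,0,0,0],[-0.002,0,0,0,0,0],[-0.0033,0,0,0,0,0],[-0.0033,0,0,0,0,0],[-0.0033,0,0,0,0,0]])

```text
time: 18.2
tool_pos: [0.5279, 0.2674, 0.0856]
ee_rot: [3.14, 0.001, 2.75]
wrist_force: [3.9, 2.5, -2.4]
width: 0.0141
finger_force: 31.2
```

Request:
carry_out(commands=[[0,0,0,0,0,0],[0,0,0,0,0,0],[0,0,0,0,0,0],[0,0,0,0,0,0],[0,0,0,0,0,0]], jaw=0.5)

```text
time: 18.7
tool_pos: [0.5269, 0.2668, 0.0855]
ee_rot: [-3.141, -0.0, 2.75]
wrist_force: [0.4, -0.6, 0.5]
width: 0.0464
finger_force: 0.0
```

Request:
carry_out(commands=[[0,0,-0.01,0,0,0],[0,0,-0.03,0,0,0],[0,0,-0.06,0,0,0],[0,0,-0.09,0,0,0],[0,0,-0.12,0,0,0]])

```text
time: 19.2
tool_pos: [0.5271, 0.2668, 0.2076]
ee_rot: [3.141, 0.0, 2.75]
wrist_force: [-0.6, -1.0, -0.2]
width: 0.0469
finger_force: 0.0
```

Request:
carry_out(commands=[[0.02,-0.01,-0.01,0,0,0],[0.05,-0.01,-0.01,0,0,0],[0.09,-0.01,-0.01,0,0,0],[0.13,-0.01,-0.01,0,0,0],[0.17,-0.01,-0.01,0,0,0]])

```text
time: 19.7
tool_pos: [0.365, 0.3228, 0.2165]
ee_rot: [3.14, 0.001, 2.749]
wrist_force: [0.0, 0.4, 0.5]
width: 0.0471
finger_force: 0.0
```

Request:
carry_out(commands=[[0.03,0.03,0,0,0,0],[0.06,0.06,0,0,0,0],[0.08,0.09,0,0,0,0],[0.1,0.12,0,0,0,0],[0.1,0.14,0,0,0,0]])

```text
time: 20.2
tool_pos: [0.3253, 0.4927, 0.2165]
ee_rot: [3.14, -0.001, 2.754]
wrist_force: [-0.3, -0.7, 0.2]
width: 0.0468
finger_force: 0.0
```

```bash
python3 - <<'E'
from h import *
s=snapshot("top");np.savez("top2.npz",**s);a=s["img"][160:310,150:390,::-1];cv2.imwrite("pics/t4.png",cv2.resize(a,None,fx=3.3,fy=3.3,interpolation=cv2.INTER_CUBIC))
X=cloud(s);Z=X[...,2]
m=np.zeros(Z.shape,np.uint8);m[205:262,180:230]=((Z>.092)&(Z<.106))[205:262,180:230]
n,l,st,_=cv2.connectedComponentsWithStats(m);i=1+np.argmax(st[1:,4]);Q=X[l==i]
r=cv2.minAreaRect(Q[:,:2].astype(np.float32));print("bar",r)
v=np.linalg.svd(Q[:,:2]-Q[:,:2].mean(0))[2][0];print("bar angle",np.degrees(np.arctan2(v[1],v[0]))%180)
def win(m,a,b,c,d):
    o=np.zeros_like(m);o[b:d,a:c]=m[b:d,a:c];return o
m=win(np.abs(Z-.052)<.008,300,230,390,310);
if m.any():print("cover",m.sum(),cv2.minEnclosingCircle(X[m][:,:2].astype(np.float32)),np.percentile(Z[m],[5,50,95]))
m=win((Z>.166)&(Z<.185),195,170,240,205);print("tape",cv2.minEnclosingCircle(X[m][:,:2].astype(np.float32)))
m=win((Z>.06)&(Z<.09),440,245,500,300);print("spool",m.sum() and cv2.minEnclosingCircle(X[m][:,:2].astype(np.float32)))
print(get_obs()["tool_pos"])
E
```

```text
bar ((0.5250818729400635, 0.2691076397895813), (0.015832828357815742, 0.08218323439359665), 63.3626823425293)
bar angle 153.81816027016143
cover 1524 ((0.44964513182640076, -0.048289235681295395), 0.055078379809856415) [0.04813197 0.05215433 0.05620378]
tape ((0.6194441914558411, 0.24157443642616272), 0.03145068883895874)
spool ((0.4510374665260315, -0.3577464520931244), 0.0411798469722271)
[0.3271576  0.49399277 0.21552009]
```

View pics/t4.png

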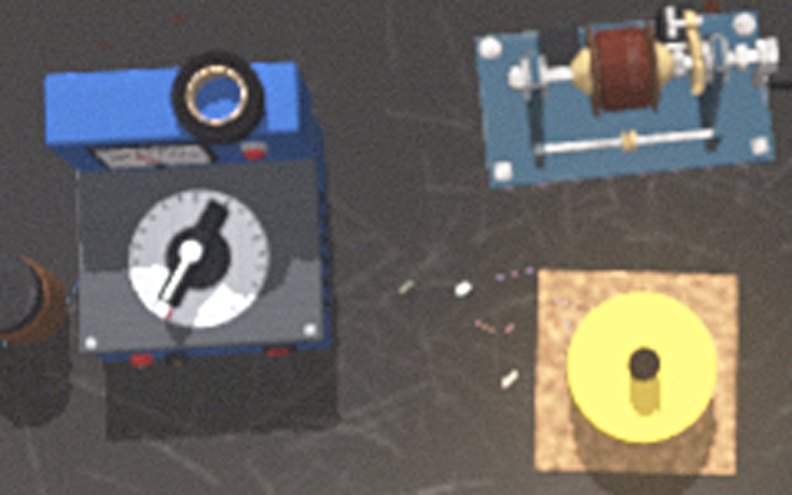

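The pointer's white line is on the red mark (crop 168,312). The bar lies at 153.8°, and 150° plus the transformer's yaw of about 3.5–4° predicts the same. The cover stands upright in the middle of the mat (crop 643,366), and the tape and spool have not moved.

```bash
python3 -c "
from bench import *
print(close_job())"
```

```text
the job is handed in; nothing more can be done
None
```

The job is handed in: the cover stands upright in the middle of the cork mat, the knob is hard against its end stop at the red mark, and the spool, glue pot and tape roll were left undisturbed.

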